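# Hang the inspection lamp over the sample tray

## Robot

A 6-joint arm with a two-finger parallel gripper is mounted at the origin on a cart in front of the work surface, level with it; the furniture and walls round the work are solid. World frame = base frame: x ahead of the robot, y to its left, z up, the work surface at z = 0. Lengths are in m, angles in rad, forces in N, time in s.
With the tool pointing down it reaches from about 0.4 to 0.925 m from the base axis. Payload 3.4 kg.
Tool frame: the origin (TCP) lies between the finger pads; the fingertips stand r.nose_length ahead of it and the grasp point (between the pads) lies 6 mm ahead of it (r.nose_length is the distance from the TCP to the fingertips, in m); z points along the fingers, y is the direction in which the jaws open and shut (so a half turn about z gives the same grasp; the last joint's range is limited). The gripper opens to 85 mm and grips with 20 to 120 N. Pads are 22 mm wide; open, the fingers measure 114 mm over their backs; the gripper's body (76 mm by 85 mm) begins 54 mm behind the grasp point. The pads swing forward as they close: fully open they stand 13 mm farther back than shut.
Start: joints at [1.204, 0.307, 1.506, -0, 1.328, -0.073], TCP at [0.167, 0.55, 0.256] pointing down, gripper open.
Joint ranges: [-3.12, 3.12], [-1.05, 2.28], [0.14, 2.33], [-1.42, 4.57], [0.1, 2.73], [-2.68, 2.68]. Speed limits (rad/s): [2.57, 2.57, 3.14, 3.14, 3.14, 3.14].

## Interface

Orientations are given as [roll, pitch, yaw] about the fixed x, y, z axes, in that order (R = Rz(yaw) Ry(pitch) Rx(roll)).
In Python, from bench import r gives the robot as it stands. The module is installed in compiled form; this text tells all that it offers.
- The arm moves only by the tool send_rows, never from a script. Its argument "increments" is a list that holds one entry, the list of rows, each a list of 5 numbers: the finger opening in m, from 0 to 0.0854, then the shift along the world's x, y, z in m, then the turn about the world's z in rad. A call has 1 to 20 rows; each row shifts and turns the commanded pose from where the row before left it; what a row does not reach is not made up. A row lasts 1/12 s, in which the tool goes at most 41.7 mm and 7.16 degrees, less where a joint would pass 70% of its speed; a pose out of reach is approached as far as the arm can. A call with a gripper value outside its range is refused whole. The fingers move at their own pace and stop on an object; "squeeze" is the grip in N (left out, the last holds). Time passes only in rows, so rows that do not move let the fingers close. It gives the time, the measured TCP pose, the force and the opening at its end, in the units of the state.
- r.state(): the state, without advancing time (a new reading comes with each control period).
- r.capture(name): name is "side" or "top"; returns the picture (480x640x3 uint8, red, green, blue); there is no depth.
- r.camera_model(name): a dict with "K" (3x3 intrinsics, pixels), "pose" (4x4, takes a point from camera to world coordinates). Camera axes: x right, y up, looking along -z (the intrinsics and any distortion apply to the point x, -y, -z); pixel columns grow to the right and rows downward; lengths in m; the calibration is good to about 2 mm. A picture is of the moment at which its call begins. camera_model takes no time and is no camera call.
- r.sign_off(): hands the job in, once; it reports no verdict.
Trained networks look in the newest picture that a camera, given by its name, has taken for a name from the list of things; names that differ only in an ending like _2 or _b are one class to them, and where a whole thing is asked for, a point or a joint stands for the part that bears it (a point fixed in the world has none). Each returns a list of dicts, best first, with "score" (0 to 1); they miss things now and then, are a little off and sometimes report something else, mostly with a low value. They report only what shows in the picture. A call takes as long as a camera call. They do not tell look-alikes from the thing itself.
- r.search_frame(target, camera): "extent" ([centre column, centre row, width, height] in pixels, round what is visible of it).
- r.cut_out(target, camera): "pixels" (480x640 bool, what is visible of it) and "extent" ([centre column, centre row, width, height] in pixels, round what is visible of it).
- r.place_of(target, camera): "point" ([column, row] in pixels: a listed point, or the origin of a listed thing).
The state is a dict: "clock": time; "joint_positions": joint angles; "dq": joint speeds; "tau": joint torques, N m; "tcp_pos": TCP position; "tcp_rot": TCP orientation; "contact_force": force on the tool from outside, world axes, zero at the start; "torque": the same for the moment, N m; "finger_gap": finger opening in m.
Only numpy, scipy, OpenCV 4.12 (cv2) and the standard library are available. Lean on these libraries where they do the work, as an engineer would, in place of code of your own. Each camera call takes 0.05 s, during which the arm holds its last target. There are 200 camera calls.

## Task

First turn the yellow swivel hook on the inspection stand until it points straight out over the white plaster sample in the stand's tray. Then hang the orange lamp by its handle on the hook, between the collar and the upturned tip, so that it hangs freely over the sample. Leave the blue lamp standing where it is.

Things in the scene. Friction and masses are not known exactly. Their poses are not given: they have to be found in the camera images.
- stand: Fixed stand: dark base plate 200x110x10 mm; upright post 16 mm thick; before it a black tray 92x92 mm (rim 20 mm above the table) with a white plaster sample. A yellow hook swivels on the post's top; its hub, 28 mm wide, tops out at 219 mm. Origin: post axis at table height. The stand's -x axis points from the post to the tray's centre, 84 mm away.
- swivel_hook (a joint): Hook's turn about the post, rad: 0 = over the tray's centre (stand's -x), + = counter-clockwise from above; -1 to 2. Stays where left (friction 0.12 N m, no stop at 0). Level round bar, 10 mm thick, axis 200 mm above the table, out to 106 mm from the post axis; tip then slopes up to 221 mm high, 120 mm out. Collar 22 mm wide at 50 to 56 mm. Seat (also a place to grip) about 84 mm out.
- orange_lamp: Orange-capped lamp, 0.18 kg. Origin: centre of underside, z up. Body 64 mm wide, 50 mm high; on it a rigid orange handle in the lamp's y-z plane: two legs, 54 mm over their outsides (along y), 42 inside, 12 wide (along x), straight from 50 to 104 mm up, to be gripped from outside; round arch above, inner top 117, outer 125 mm up. Hook passes through along x, either way. Hung: underside 88 mm up.
- blue_lamp: The same lamp with a blue cap and blue handle; it is to be left alone. Origin: centre of the underside.
There are look-alikes about, which are no part of the job. Of the things that look like the orange_lamp, take the one that is farthest to the robot's right at the start.

How it is judged:
By the outcome, as a careful person would: the job done as asked, in the order asked, and still so for the second after the job is handed in, with the robot touching nothing.
It also fails if it takes over 61 s, if anything falls off the work surface, if the arm or the gripper's body presses on something with over 40 N, if the wrist force passes 120 N, or if a joint passes its speed limit or range.

## Working session

There is one attempt and no reset: what is moved stays moved. The work goes in short steps, Python scripts to look and compute and a tool call to move; the robot and the scene stay as the last step left them, time stands still between calls to the robot, and variables do not carry over. Pictures are saved under pics/ and viewed, about 8 in all and at most 12, crops included, and the job is handed in when it is done.

Besides the shell and the picture viewer there is one more tool, called after "Call:" as name([rows], argument=value, ...), one row to a line, values as JSON. send_rows: Moves the arm, as the interface text tells. Its arguments: {"type":"object","properties":{"increments":{"type":"array"},"squeeze":{"type":"number"}},"required":["increments"]}

```bash
mkdir -p pics; python3 - <<'E'
from bench import r
import cv2,numpy as np
for n in("side","top"):
    p=r.capture(n);cv2.imwrite(f"pics/{n}0.png",p[:,:,::-1])
    m=r.camera_model(n);print(n,np.round(m["K"],1).tolist(),np.round(m["pose"],3).tolist(),[k for k in m])
    for t in("stand","swivel_hook","orange_lamp","blue_lamp"):
        print(t,[(np.round(d["point"]),round(d["score"],2)) for d in r.place_of(t,n)],[(np.round(d["extent"]),round(d["score"],2)) for d in r.search_frame(t,n)])
print(r.nose_length,r.state())
E
```

```text
side [[456.5, 0.0, 320.3], [0.0, 456.5, 239.5], [0.0, 0.0, 1.0]] [[0.883, 0.287, -0.372, 0.236], [-0.469, 0.55, -0.691, -0.57], [0.006, 0.785, 0.62, 0.679], [0.0, 0.0, 0.0, 1.0]] ['K', 'pose']
stand [(array([325., 236.]), 0.62)] [(array([313., 211.,  92., 114.]), 0.74)]Traceback (most recent call last):
  File "<stdin>", line 7, in <module>
ValueError: it knows: blue_lamp, orange_lamp, stand
```

View pics/side0.png

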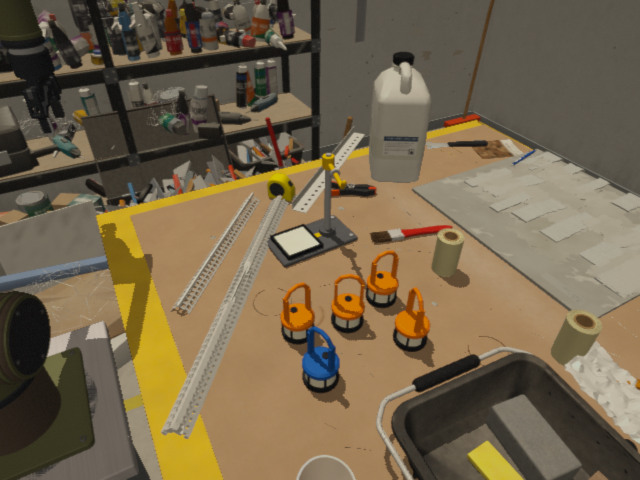

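The side picture shows the stand's post foot at about (328,233), with the yellow hook pointing right and toward the camera near (335,180). There are four orange lamps at (298,318), (348,308), (382,285) and (411,328), and the blue lamp is at (320,365).

```bash
cat > h.py <<'E'
from bench import r
import cv2,numpy as np
M={n:r.camera_model(n) for n in("side","top")}
def ray(n,uv):
    m=M[n];P=np.array(m["pose"]);d=np.linalg.inv(m["K"])@[uv[0],uv[1],1];return P[:3,3],P[:3,:3]@(d*[1,-1,-1])
def at(n,uv,z):
    o,d=ray(n,uv);return o+d*(z-o[2])/d[2]
def proj(n,X):
    m=M[n];P=np.array(m["pose"]);c=P[:3,:3].T@(np.array(X)-P[:3,3]);q=np.array(m["K"])@(c*[1,-1,-1]);return q[:2]/q[2]
E
python3 - <<'E'
from h import *
p=r.capture("top");cv2.imwrite("pics/top0.png",p[:,:,::-1]);r.capture("side")
for n in M:
    print(n,np.round(M[n]["K"],1).tolist(),np.round(M[n]["pose"],3).tolist())
    for t in("stand","orange_lamp","blue_lamp"):
        for d in r.place_of(t,n): print(t,np.round(d["point"],1),round(d["score"],2),at(n,d["point"],0).round(3))
print(r.nose_length,r.state())
E
```

```text
side [[456.5, 0.0, 320.3], [0.0, 456.5, 239.5], [0.0, 0.0, 1.0]] [[0.883, 0.287, -0.372, 0.236], [-0.469, 0.55, -0.691, -0.57], [0.006, 0.785, 0.62, 0.679], [0.0, 0.0, 0.0, 1.0]]
stand [322.5 233.5] 0.97 [0.66  0.205 0.   ]
orange_lamp [297.7 332.3] 0.94 [ 0.471 -0.045  0.   ]
orange_lamp [404.2 338.5] 0.9 [ 0.643 -0.152  0.   ]
orange_lamp [344.7 320.9] 0.58 [ 0.565 -0.062  0.   ]
blue_lamp [320.1 377.7] 0.94 [ 0.462 -0.154  0.   ]
top [[439.4, 0.0, 312.9], [0.0, 439.4, 230.4], [0.0, 0.0, 1.0]] [[0.102, 0.974, -0.2, 0.414], [-0.995, 0.099, -0.024, 0.016], [-0.004, 0.201, 0.979, 1.002], [0.0, 0.0, 0.0, 1.0]]
stand [249.2 204.2] 0.87 [0.666 0.197 0.   ]
orange_lamp [354.5 219.3] 0.89 [ 0.655 -0.053  0.   ]
orange_lamp [341.1 295.6] 0.78 [ 0.476 -0.038  0.   ]
orange_lamp [399.8 225.8] 0.73 [ 0.65  -0.159  0.   ]
orange_lamp [359.3 256.2] 0.63 [ 0.569 -0.071  0.   ]
0.025 {'clock': 0.55, 'joint_positions': array([ 1.20349885e+00,  3.06802787e-01,  1.50640347e+00,  1.63014189e-05,
        1.32837283e+00, -7.35104073e-02]), 'dq': array([-0.00017787, -0.0012504 , -0.00093339,  0.00136102,  0.00021454,
       -0.00123694]), 'tau': array([ 3.68157525e-04, -4.57109892e+01, -2.52147210e+01, -2.23943116e-04,
        1.85019009e-03, -7.74138353e-07]), 'tcp_pos': array([0.16653681, 0.55036903, 0.25630199]), 'tcp_rot': array([ 3.14157796e+00, -1.47858962e-05,  2.84780167e+00]), 'contact_force': array([-0.02018143, -0.44589276, -0.81913554]), 'torque': array([-0.0005747 , -0.02963289, -0.0064255 ]), 'finger_gap': 0.08574575007173019}
```

View pics/top0.png

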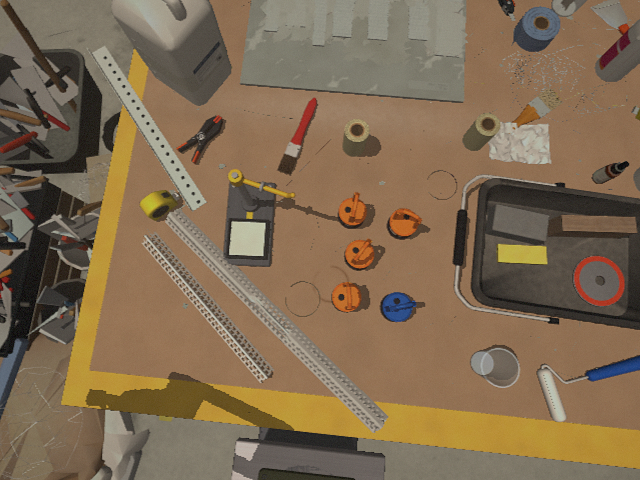

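The top picture has the robot at the bottom. The hub is at (236,177), the hook bar runs to (293,195), and the sample is at (248,239). The target lamp, farthest right, is at (404,223); blue is at (398,307) and the other orange lamps are at (352,211), (360,255) and (346,297). Next I'll measure the details.

```bash
python3 - <<'E'
from h import *
a=cv2.imread("pics/top0.png");b=cv2.imread("pics/side0.png")
# white sample
for n,im,box in(("top",a,(220,265,215,265)),("side",b,(262,325,220,262))):
    x0,x1,y0,y1=box;h=cv2.cvtColor(im,cv2.COLOR_BGR2HSV);m=np.zeros(im.shape[:2],np.uint8)
    m[y0:y1,x0:x1]=((h[...,1]<60)&(h[...,2]>150))[y0:y1,x0:x1]
    ys,xs=np.nonzero(m);W=np.array([at(n,(u,v),.02)[:2] for u,v in zip(xs,ys)],np.float32)*1000
    print(n,"sample",len(xs),cv2.minAreaRect(W),W.mean(0))
    m=(h[...,0]>20)&(h[...,0]<34)&(h[...,1]>120)&(h[...,2]>90)
S=4
c1=cv2.resize(a[155:265,220:310],None,fx=S,fy=S,interpolation=cv2.INTER_CUBIC)
c2=cv2.resize(a[195:250,375:425],None,fx=8,fy=8,interpolation=cv2.INTER_CUBIC)
cv2.imwrite("pics/ct.png",np.hstack([c1,c2]))
c1=cv2.resize(b[145:255,260:350],None,fx=S,fy=S,interpolation=cv2.INTER_CUBIC)
c2=cv2.resize(b[280:355,382:442],None,fx=5.8667,fy=5.8667,interpolation=cv2.INTER_CUBIC)
cv2.imwrite("pics/cs.png",np.hstack([c1,c2[:440]]))
E
```

```text
top sample 1122 ((571.03369140625, 197.61834716796875), (94.55650329589844, 97.88802337646484), 5.813021183013916) [580.6589  188.75806]
side sample 830 ((571.1732788085938, 203.43646240234375), (154.08396911621094, 128.4385223388672), 67.719482421875) [571.9977  199.01974]
```

View pics/ct.png

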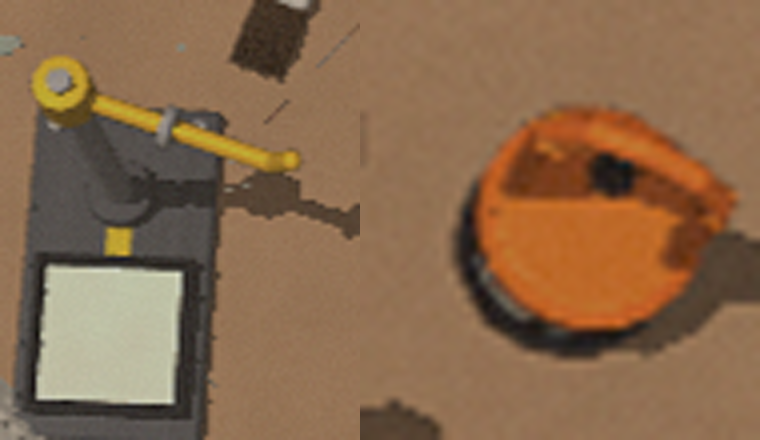

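View pics/cs.png

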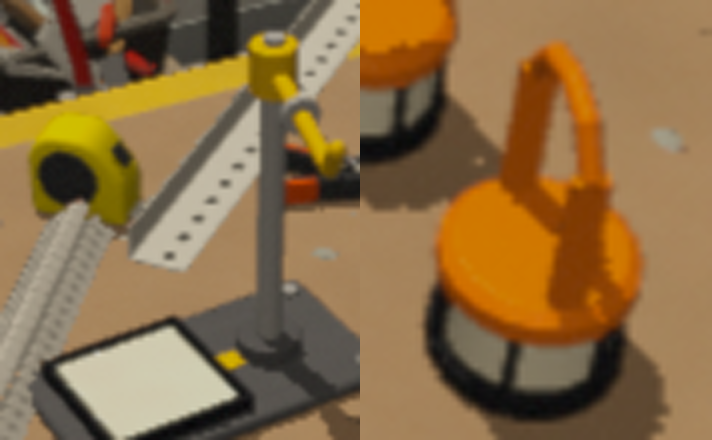

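```bash
cat > fit.py <<'E'
from h import *
from scipy.optimize import least_squares,minimize
a=cv2.imread("pics/top0.png");b=cv2.imread("pics/side0.png")
def tri(u,v):
    A=[];B=[]
    for n,q in(("top",u),("side",v)):
        o,d=ray(n,q);d=d/np.linalg.norm(d);Pm=np.eye(3)-np.outer(d,d);A.append(Pm);B.append(Pm@o)
    return np.linalg.lstsq(np.vstack(A),np.hstack(B),rcond=None)[0]
hub=tri((235,175),(328,154.5));tip=tri((292.5,195),(343.9,183));print("hub",hub,at("top",(235,175),.219),at("side",(328,154.5),.219),"tip",tip)
for n,c,off,s in(("top",[(36,258),(197,260),(188,418),(22,410)],(220,155),4),("side",[(42,367),(178,318),(252,400)],(260,145),4)):
    W=[at(n,np.array(q)/s+off,.02) for q in c];print(n,np.round(W,3).tolist(),np.mean(W,0) if n=="top" else (W[0]+W[2])/2)
def sil(n,p,S=4):
    x,y,t=p;R=np.array([[np.cos(t),-np.sin(t),0],[np.sin(t),np.cos(t),0],[0,0,1]])
    P=lambda L:np.array([(proj(n,R@np.array(q)+[x,y,0])+.5)*S*16 for q in L]).astype(np.int32)
    im=np.zeros((480*S,640*S),np.uint8);th=np.linspace(0,2*np.pi,40)
    cv2.fillConvexPoly(im,cv2.convexHull(P([(.032*np.cos(k),.032*np.sin(k),z) for k in th for z in(0,.05)])),1,shift=4)
    r_=.021;yz=lambda R0,zc,top:[(-R0,.05),(-R0,zc)]+[(-R0*np.cos(k),zc+(top-zc)*np.sin(k)) for k in np.linspace(0,np.pi,15)]+[(R0,.05)]
    C=yz(.024,.1,.121)
    for (y0,z0),(y1,z1) in zip(C[:-1],C[1:]):
        d=np.array([y1-y0,z1-z0]);d=d/np.linalg.norm(d);nn=np.array([-d[1],d[0]])*.0025
        L=[(sx,y+sg*nn[0],z+sg*nn[1]) for sx in(-.006,.006) for sg in(-1,1) for y,z in((y0,z0),(y1,z1))]
        cv2.fillConvexPoly(im,cv2.convexHull(P(L)),1,shift=4)
    return cv2.resize(im.astype(np.float32),(640,480),interpolation=cv2.INTER_AREA)
def fitlamp(x0,yaws,masks):
    def cost(p):return sum(np.abs(sil(n,p)-m).sum()/m.sum() for n,m in masks.items())
    best=[]
    for t in yaws:
        f=minimize(cost,[*x0,t],method="Nelder-Mead",options=dict(initial_simplex=np.array([[*x0,t]]*4)+np.vstack([np.zeros(3),np.diag([.006,.006,.3])]),maxiter=70,xatol=2e-4,fatol=1e-3));best.append((f.fun,*f.x))
    return sorted(best)
def getmask(n,uv,t="orange_lamp"):
    r.capture(n)
    return min(r.cut_out(t,n),key=lambda d:np.hypot(*(np.array(d["extent"][:2])-uv)))
E
cat > f1.py <<'E'
from fit import *
ms={}
for n,uv in(("top",(404,223)),("side",(411,325))):
    d=getmask(n,uv);print(n,d["extent"],d["score"]);ms[n]=d["pixels"].astype(np.float32)
for q in fitlamp((.647,-.155),np.arange(4)*.785,ms):print(np.round(q,4))
E
python3 f1.py
```

```text
hub [0.66382321 0.19153978 0.21967937] [0.66459905 0.19149637 0.219     ] [0.66382436 0.19269354 0.219     ] tip [0.63750689 0.08040393 0.21650786]
top [[0.621, 0.235, 0.02], [0.629, 0.143, 0.02], [0.538, 0.137, 0.02], [0.533, 0.23, 0.02]] [0.57998769 0.18626518 0.02      ]
side [[0.533, 0.228, 0.02], [0.625, 0.234, 0.02], [0.628, 0.144, 0.02]] [0.58040385 0.18569863 0.02      ]
top [405.6, 224.4, 37.5, 28.8] 0.69
side [410.4, 317.1, 43.3, 67.4] 0.6
[ 0.1558  0.6491 -0.1574 -0.3467]
[ 0.156   0.6491 -0.1575  2.7786]
[ 0.2822  0.649  -0.1576  1.9201]
[ 0.4084  0.6494 -0.1578  0.7799]fit.py:20: RuntimeWarning: invalid value encountered in divide
  d=np.array([y1-y0,z1-z0]);d=d/np.linalg.norm(d);nn=np.array([-d[1],d[0]])*.0025
fit.py:14: RuntimeWarning: invalid value encountered in cast
  P=lambda L:np.array([(proj(n,R@np.array(q)+[x,y,0])+.5)*S*16 for q in L]).astype(np.int32)
```

Call:
send_rows([
  [[0.0854, 0.0239, -0.022, 0.0022, -0.0755], [0.0854, 0.0239, -0.022, 0.0022, -0.0755], [0.0854, 0.0239, -0.022, 0.0022, -0.0755], [0.0854, 0.0239, -0.022, 0.0022, -0.0755], [0.0854, 0.0239, -0.022, 0.0022, -0.0755], [0.0854, 0.0239, -0.022, 0.0022, -0.0755], [0.0854, 0.0239, -0.022, 0.0022, -0.0755], [0.0854, 0.0239, -0.022, 0.0022, -0.0755], [0.0854, 0.0239, -0.022, 0.0022, -0.0755], [0.0854, 0.0239, -0.022, 0.0022, -0.0755], [0.0854, 0.0239, -0.022, 0.0022, -0.0755], [0.0854, 0.0239, -0.022, 0.0022, -0.0755], [0.0854, 0.0239, -0.022, 0.0022, -0.0755], [0.0854, 0.0239, -0.022, 0.0022, -0.0755], [0.0854, 0.0239, -0.022, 0.0022, -0.0755], [0.0854, 0.0239, -0.022, 0.0022, -0.0755], [0.0854, 0.0239, -0.022, 0.0022, -0.0755], [0.0854, 0.0239, -0.022, 0.0022, -0.0755], [0.0854, 0.0239, -0.022, 0.0022, -0.0755], [0.0854, 0.0239, -0.022, 0.0022, -0.0755]],
], squeeze=30)

```text
clock: 2.42
tcp_pos: [0.6455, 0.109, 0.3004]
tcp_rot: [-3.142, -0.0, 1.334]
contact_force: [0.2, 0.7, 0.1]
finger_gap: 0.0855
```

Call:
send_rows([
  [[0.06, 0, 0, -0.0235, 0], [0.06, 0, 0, -0.0235, 0], [0.06, 0, 0, -0.0235, 0], [0.06, 0, 0, -0.0235, 0], [0.06, 0, 0, 0, 0], [0.0, 0, 0, 0, 0], [0.0, 0, 0, 0, 0], [0.0, 0, 0, 0, 0], [0.0, 0, 0, 0, 0], [0.0, 0, 0, 0, 0], [0.0, 0, 0, 0, 0], [0.0, 0, 0, 0, 0], [0.0, 0, 0, 0, 0]],
])

```text
clock: 3.5
tcp_pos: [0.6456, 0.1106, 0.2083]
tcp_rot: [3.138, -0.001, 1.338]
contact_force: [-0.8, 0.1, 6.1]
finger_gap: 0.0086
```

```bash
python3 - <<'E'
import numpy as np
k=np.linspace(-1.793,-3.077,17);p=.0835*np.c_[np.cos(k),np.sin(k)];print(np.round(np.diff(p,axis=0),4).tolist())
from bench import r;print(r.state()["finger_gap"],r.state()["contact_force"])
E
```

```text
[[-0.0065, 0.0017], [-0.0063, 0.0023], [-0.0061, 0.0027], [-0.0059, 0.0032], [-0.0056, 0.0037], [-0.0053, 0.0041], [-0.0049, 0.0045], [-0.0046, 0.0049], [-0.0041, 0.0053], [-0.0037, 0.0056], [-0.0032, 0.0059], [-0.0028, 0.0061], [-0.0023, 0.0063], [-0.0018, 0.0065], [-0.0012, 0.0066], [-0.0007, 0.0067]]
0.008645317129320696 [-0.77638553  0.14737454  6.05704357]
```

Call:
send_rows([
  [[0, -0.0065, 0.0017, 0, -0.0803], [0, -0.0063, 0.0023, 0, -0.0803], [0, -0.0061, 0.0027, 0, -0.0803], [0, -0.0059, 0.0032, 0, -0.0803], [0, -0.0056, 0.0037, 0, -0.0803], [0, -0.0053, 0.0041, 0, -0.0803], [0, -0.0049, 0.0045, 0, -0.0803], [0, -0.0046, 0.0049, 0, -0.0803], [0, -0.0041, 0.0053, 0, -0.0803], [0, -0.0037, 0.0056, 0, -0.0803], [0, -0.0032, 0.0059, 0, -0.0803], [0, -0.0028, 0.0061, 0, -0.0803], [0, -0.0023, 0.0063, 0, -0.0803], [0, -0.0018, 0.0065, 0, -0.0803], [0, -0.0012, 0.0066, 0, -0.0803], [0, -0.0007, 0.0067, 0, -0.0803], [0, 0, 0, 0, 0], [0, 0, 0, 0, 0]],
])

```text
clock: 5.0
tcp_pos: [0.5797, 0.1884, 0.2082]
tcp_rot: [-3.139, -0.002, 0.054]
contact_force: [-1.3, 2.4, 7.4]
finger_gap: 0.0089
```

```bash
python3 - <<'E'
from h import *
a=r.capture("top")[:,:,::-1];b=r.capture("side")[:,:,::-1]
c1=cv2.resize(a[155:265,215:305],None,fx=4,fy=4,interpolation=cv2.INTER_CUBIC)
c2=cv2.resize(b[145:255,260:350],None,fx=4,fy=4,interpolation=cv2.INTER_CUBIC)
cv2.imwrite("pics/c3.png",np.hstack([c1,c2]));print(r.state()["contact_force"],r.state()["torque"])
E
```

```text
[-2.49325793  3.64044046  7.44976631] [0.59082215 0.36096799 0.20559804]
```

View pics/c3.png

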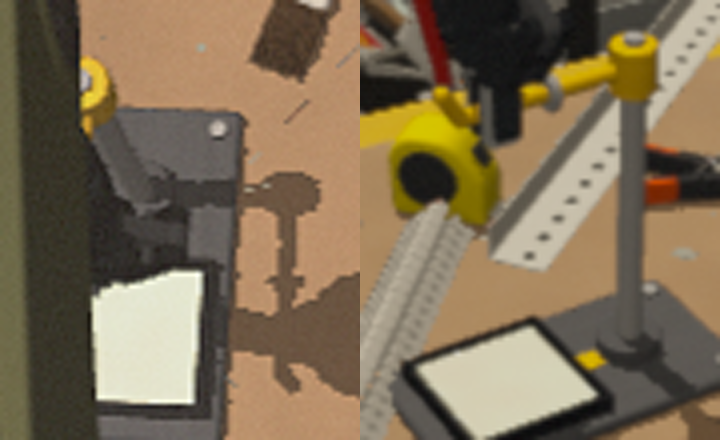

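The hook now points out over the tray, with the fingers straddling the bar at side crop (500,105). I'll release, back off and measure the angle.

Call:
send_rows([
  [[0.03, 0, 0, 0, 0], [0.06, 0, 0, 0, 0], [0.06, 0, 0, 0, 0], [0.06, 0, 0, 0, 0], [0.06, 0, 0, 0.02, 0], [0.06, 0, 0, 0.03, 0], [0.06, 0, 0, 0.04, 0], [0.0854, 0.0, -0.03, 0.0, -0.04], [0.0854, 0.003, -0.035, 0.0, -0.04], [0.0854, 0.005, -0.035, 0.0, -0.04], [0.0854, 0.01, -0.035, 0.0, -0.04], [0.0854, 0.01, -0.035, 0.0, -0.04], [0.0854, 0.01, -0.035, 0, -0.04], [0.0854, 0.01, -0.035, 0, -0.04], [0.0854, 0.01, -0.035, 0, -0.04], [0.0854, 0.01, -0.035, 0, -0.04], [0.0854, 0, 0, 0, -0.04]],
])

```text
clock: 6.52
tcp_pos: [0.649, -0.1311, 0.2952]
tcp_rot: [3.138, -0.002, -0.355]
contact_force: [0.5, -0.0, -0.6]
finger_gap: 0.0854
```

```bash
python3 - <<'E'
from h import *
a=r.capture("top")[:,:,::-1];b=r.capture("side")[:,:,::-1]
cv2.imwrite("pics/top4.png",a);cv2.imwrite("pics/side4.png",b)
c1=cv2.resize(a[160:270,215:305],None,fx=4,fy=4,interpolation=cv2.INTER_CUBIC)
c2=cv2.resize(b[145:255,260:350],None,fx=4,fy=4,interpolation=cv2.INTER_CUBIC)
cv2.imwrite("pics/c4.png",np.hstack([c1,c2]))
# bar axis predicted for various hook angles at several radii
H=np.array([.6638,.1916])
for t in(-.06,0,.06):
    d=-np.array([np.cos(.065+t),np.sin(.065+t)])
    print(t,[np.round(proj("top",[*(H+d*q),.2]),1).tolist() for q in(.03,.07,.1)],[np.round(proj("side",[*(H+d*q),.2]),1).tolist() for q in(.03,.07,.1)])
for n,im,x0,x1,y0,y1 in(("top",a,222,252,160,245),("side",b,270,340,150,185)):
    h=cv2.cvtColor(im,cv2.COLOR_BGR2HSV);m=(h[...,0]>18)&(h[...,0]<34)&(h[...,1]>130)&(h[...,2]>80)
    if n=="top":
        for v in range(185,222,3):
            u=np.nonzero(m[v,x0:x1])[0]+x0;print(v,u.min() if len(u) else 0,u.max() if len(u) else 0,end="; ")
    else:
        for uu in range(282,322,4):
            v=np.nonzero(m[y0:y1,uu])[0]+y0;print(uu,v.min() if len(v) else 0,v.max() if len(v) else 0,end="; ")
    print()
E
```

```text
-0.06 [[234.6, 193.7], [231.7, 214.0], [229.6, 229.6]] [[315.8, 165.9], [298.9, 170.2], [285.8, 173.6]]
0 [[235.5, 193.7], [234.0, 214.2], [232.8, 229.8]] [[316.2, 166.2], [299.8, 171.1], [287.1, 174.9]]
0.06 [[236.5, 193.7], [236.2, 214.2], [236.0, 229.8]] [[316.6, 166.6], [300.9, 172.0], [288.6, 176.1]]
185 233 239; 188 233 237; 191 233 237; 194 233 237; 197 232 237; 200 232 236; 203 0 0; 206 231 236; 209 231 236; 212 231 251; 215 231 251; 218 231 251; 221 230 235; 
282 167 184; 286 168 184; 290 167 181; 294 165 173; 298 164 172; 302 164 171; 306 167 170; 310 162 166; 314 160 167; 318 159 166;
```

View pics/c4.png

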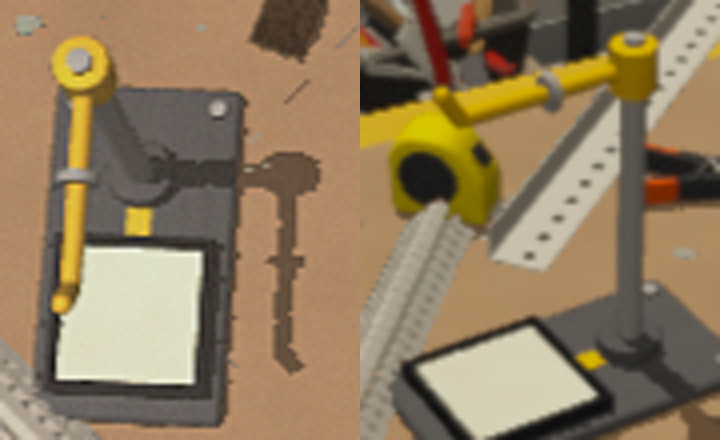

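The hook now runs straight over the tray: top crop line from (78,62) to (65,300), angle error about 0.01–0.03 rad. I'll pick up the orange lamp next.

Call:
send_rows([
  [[0.0854, 0, -0.026, 0, 0.008], [0.0854, 0, 0, 0, 0], [0.0854, 0, 0, -0.025, 0], [0.0854, 0, 0, -0.025, 0], [0.0854, 0, 0, -0.025, 0], [0.0854, 0, 0, -0.025, 0], [0.0854, 0, 0, -0.025, 0], [0.0854, 0, 0, -0.025, 0], [0.0854, 0, 0, -0.025, 0], [0.0854, 0, 0, -0.022, 0], [0.0854, 0, 0, 0, 0], [0.07, 0, 0, 0, 0], [0.06, 0, 0, 0, 0], [0.04, 0, 0, 0, 0], [0.04, 0, 0, 0, 0], [0.04, 0, 0, 0, 0], [0.04, 0, 0, 0, 0], [0.04, 0, 0, 0, 0]],
], squeeze=35)

```text
clock: 8.12
tcp_pos: [0.6488, -0.15, 0.1014]
tcp_rot: [-3.141, -0.004, -0.339]
contact_force: [0.3, -1.4, 6.6]
finger_gap: 0.0542
```

Call:
send_rows([
  [[0.07, 0, 0, 0, 0], [0.07, 0, 0, 0, 0], [0.07, 0, 0, 0, 0], [0.07, 0, 0, -0.009, 0], [0.07, 0, 0, 0, 0], [0.07, 0, 0, 0, 0]],
])

```text
clock: 8.62
tcp_pos: [0.6466, -0.1492, 0.089]
tcp_rot: [3.142, 0.003, -0.339]
contact_force: [0.8, 0.4, -0.1]
finger_gap: 0.0702
```

Call:
send_rows([
  [[0.05, 0, 0, 0, 0], [0.04, 0, 0, 0, 0], [0.04, 0, 0, 0, 0], [0.04, 0, 0, 0, 0], [0.04, 0, 0, 0, 0], [0.04, 0, 0, 0, 0], [0.04, 0, 0, 0, 0], [0.04, 0, 0, 0.01, 0], [0.04, 0, 0, 0.02, 0], [0.04, 0, 0, 0.03, 0], [0.04, 0, 0, 0.03, 0], [0.04, 0, 0, 0.03, 0], [0.04, 0, 0, 0.03, 0], [0.04, 0, 0, 0.02, 0], [0.04, 0, 0, 0, 0], [0.04, 0, 0, 0, 0]],
])

```text
clock: 9.95
tcp_pos: [0.6482, -0.1497, 0.2625]
tcp_rot: [-3.141, -0.004, -0.339]
contact_force: [-1.2, 0.6, -2.3]
finger_gap: 0.0543
```

```bash
python3 - <<'E'
from h import *
a=r.capture("top")[:,:,::-1];b=r.capture("side")[:,:,::-1]
cv2.imwrite("pics/top5.png",a);cv2.imwrite("pics/side5.png",b)
cv2.imwrite("pics/c5.png",cv2.resize(b[130:400,250:520],None,fx=2,fy=2,interpolation=cv2.INTER_CUBIC))
s=r.state();print(s["tcp_pos"],s["tcp_rot"],s["contact_force"])
E
```

```text
[ 0.64647401 -0.14920787  0.25908748] [ 3.14151019e+00  2.50057134e-03 -3.38989877e-01] [ 0.8287079   0.98094998 -2.57224632]
```

View pics/c5.png

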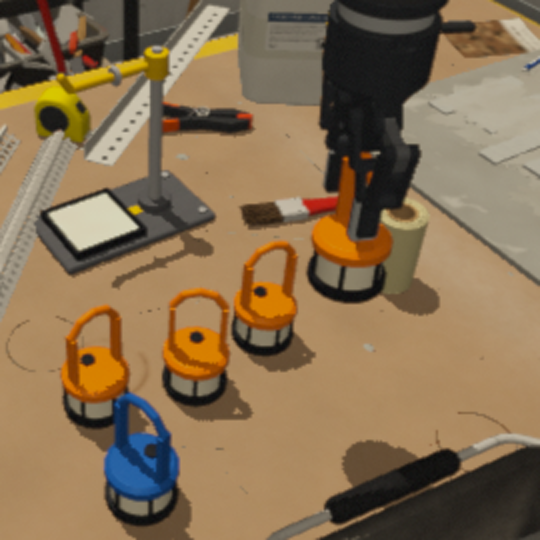

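The orange lamp is held upright by its legs at crop (350,240), and the other lamps have not moved. Next I carry it round to in front of the hook tip.

Call:
send_rows([
  [[0.04, -0.0134, 0.0179, 0, 0.0286], [0.04, -0.0134, 0.0179, 0, 0.0286], [0.04, -0.0134, 0.0179, 0, 0.0286], [0.04, -0.0134, 0.0179, 0, 0.0286], [0.04, -0.0134, 0.0179, 0, 0.0286], [0.04, -0.0134, 0.0179, 0, 0.0286], [0.04, -0.0134, 0.0179, 0, 0.0286], [0.04, -0.0134, 0.0179, 0, 0.0286], [0.04, -0.0134, 0.0179, 0, 0.0286], [0.04, -0.0134, 0.0179, 0, 0.0286], [0.04, -0.0134, 0.0179, 0, 0.0286], [0.04, -0.0134, 0.0179, 0, 0.0286], [0.04, -0.0134, 0.0179, 0, 0.0286], [0.04, -0.0134, 0.0179, 0, 0.0286], [0.04, -0.0025, 0.02, 0, 0], [0.04, -0.0025, 0.02, 0, 0], [0.04, 0, 0.02, 0, 0], [0.04, 0, 0.02, 0, 0], [0.04, 0, 0, 0, 0], [0.04, 0, 0, 0, 0]],
])

```text
clock: 11.72
tcp_pos: [0.4537, 0.1815, 0.2585]
tcp_rot: [3.14, 0.004, 0.064]
contact_force: [1.1, 0.0, -1.0]
finger_gap: 0.0536
```

Call:
send_rows([
  [[0.04, 0, 0, 0, 0], [0.04, 0, 0, 0, 0]],
])

```text
clock: 11.88
tcp_pos: [0.4543, 0.1802, 0.2594]
tcp_rot: [3.141, 0.002, 0.061]
contact_force: [0.6, -0.1, -2.1]
finger_gap: 0.054
```

Call:
send_rows([
  [[0.04, 0, 0, -0.016, 0], [0.04, 0, 0, -0.016, 0], [0.04, 0, 0, -0.016, 0], [0.04, 0, 0, 0, 0], [0.04, 0, 0, 0, 0], [0.04, 0, 0, 0, 0]],
])

```text
clock: 12.38
tcp_pos: [0.4554, 0.1807, 0.2129]
tcp_rot: [-3.142, -0.001, 0.06]
contact_force: [0.2, -0.2, -1.3]
finger_gap: 0.0543
```

```bash
python3 - <<'E'
from h import *
a=r.capture("top")[:,:,::-1];b=r.capture("side")[:,:,::-1]
cv2.imwrite("pics/top6.png",a);cv2.imwrite("pics/side6.png",b)
c1=cv2.resize(a[150:300,190:310],None,fx=3,fy=3,interpolation=cv2.INTER_CUBIC)
c2=cv2.resize(b[120:270,215:355],None,fx=3,fy=3,interpolation=cv2.INTER_CUBIC)
cv2.imwrite("pics/c6.png",np.hstack([c1,c2]))
s=r.state();print(s["tcp_pos"],s["tcp_rot"])
# expected lamp points if centred on TCP+3.7mm, underside tcp-.089
p=s["tcp_pos"]
for o in(0,.089-.037,.089+.033-.0): pass
E
```

```text
[0.45581785 0.18101593 0.21340262] [-3.14112556e+00 -2.13527389e-03  6.08961557e-02]
```

View pics/c6.png

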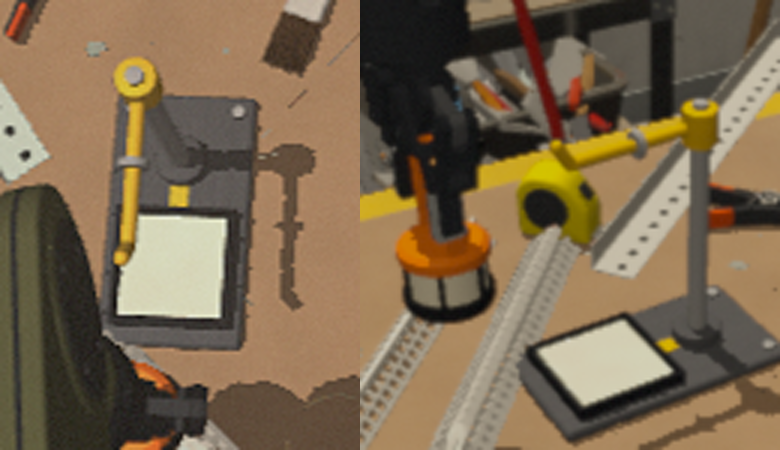

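The side view shows the lamp upright at crop (447,270) with the hook tip ahead of it at (560,155). I'll thread it on along the hook.

Call:
send_rows([
  [[0.04, 0.0122, 0.0007, 0, 0], [0.04, 0.0122, 0.0007, 0, 0], [0.04, 0.0122, 0.0007, 0, 0], [0.04, 0.0122, 0.0007, 0, 0], [0.04, 0.0122, 0.0007, 0, 0], [0.04, 0.0122, 0.0007, 0, 0], [0.04, 0.0122, 0.0007, 0, 0], [0.04, 0.0122, 0.0007, 0, 0], [0.04, 0.0122, 0.0007, 0, 0], [0.04, 0.0122, 0.0007, 0, 0], [0.04, 0, 0, 0, 0], [0.04, 0, 0, 0, 0], [0.04, 0, 0, 0, 0]],
])

```text
clock: 13.57
tcp_pos: [0.5763, 0.1879, 0.2118]
tcp_rot: [3.141, 0.002, 0.061]
contact_force: [-0.3, -0.4, -1.7]
finger_gap: 0.0542
```

```bash
python3 - <<'E'
from h import *
b=r.capture("side")[:,:,::-1]
c2=cv2.resize(b[120:270,215:365],None,fx=4,fy=4,interpolation=cv2.INTER_CUBIC)
cv2.imwrite("pics/c7.png",c2)
s=r.state();print(s["tcp_pos"],s["tcp_rot"],s["contact_force"])
E
```

```text
[0.57607603 0.18796334 0.21197163] [3.14142895e+00 1.57570714e-03 6.14764215e-02] [-0.24779606  0.02005301 -0.8014391 ]
```

View pics/c7.png

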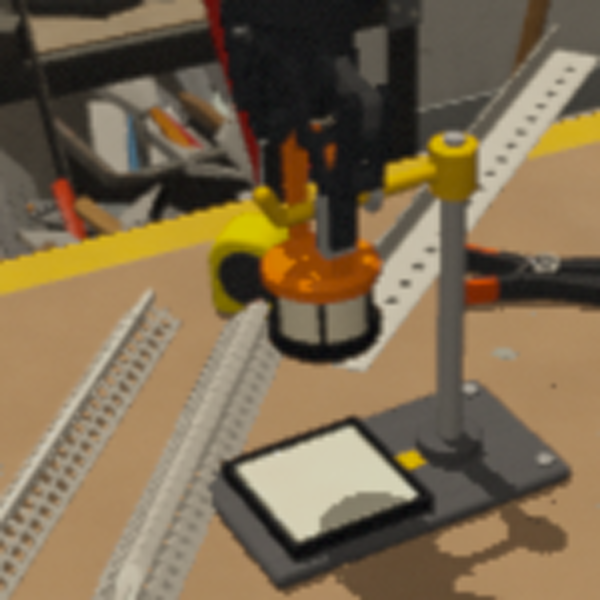

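The hook passes through the handle, with the tip at (265,200) in front of the legs and the collar at (375,195) behind them. Now I lower it.

Call:
send_rows([
  [[0.04, 0, 0, -0.007, 0], [0.04, 0, 0, -0.007, 0], [0.04, 0, 0, -0.007, 0], [0.04, 0, 0, -0.006, 0], [0.04, 0, 0, 0, 0], [0.04, 0, 0, 0, 0], [0.04, 0, 0, 0, 0]],
])

```text
clock: 14.2
tcp_pos: [0.577, 0.1881, 0.1852]
tcp_rot: [-3.142, 0.0, 0.061]
contact_force: [0.7, -0.1, -1.1]
finger_gap: 0.0543
```

Call:
send_rows([
  [[0.04, 0, 0, -0.002, 0], [0.04, 0, 0, -0.002, 0], [0.04, 0, 0, -0.001, 0], [0.04, 0, 0, 0, 0], [0.04, 0, 0, 0, 0]],
])

```text
clock: 14.62
tcp_pos: [0.5769, 0.188, 0.1803]
tcp_rot: [-3.142, 0.0, 0.061]
contact_force: [-0.4, 0.3, -1.6]
finger_gap: 0.0542
```

Call:
send_rows([
  [[0.04, 0, 0, -0.001, 0], [0.04, 0, 0, -0.001, 0], [0.04, 0, 0, 0, 0], [0.04, 0, 0, 0, 0]],
])

```text
clock: 14.95
tcp_pos: [0.5769, 0.188, 0.1782]
tcp_rot: [3.142, 0.0, 0.061]
contact_force: [-0.5, 0.6, -1.7]
finger_gap: 0.0539
```

Call:
send_rows([
  [[0.04, 0, 0, -0.001, 0], [0.04, 0, 0, -0.001, 0], [0.04, 0, 0, 0, 0], [0.04, 0, 0, 0, 0]],
])

```text
clock: 15.28
tcp_pos: [0.5773, 0.1882, 0.177]
tcp_rot: [-3.141, -0.001, 0.061]
contact_force: [0.2, 0.9, 2.3]
finger_gap: 0.0542
```

Contact at seat height. Release slowly, then straight up.

Call:
send_rows([
  [[0.056, 0, 0, 0, 0], [0.058, 0, 0, 0, 0], [0.06, 0, 0, 0, 0], [0.063, 0, 0, 0, 0], [0.067, 0, 0, 0, 0], [0.072, 0, 0, 0, 0], [0.078, 0, 0, 0, 0], [0.078, 0, 0, 0, 0], [0.078, 0, 0, 0.01, 0], [0.078, 0, 0, 0.02, 0], [0.078, 0, 0, 0.03, 0], [0.078, 0, 0, 0.03, 0], [0.078, 0, 0, 0.03, 0], [0.078, 0, 0, 0.03, 0], [0.078, -0.02, -0.03, 0, 0], [0.078, -0.02, -0.03, 0, 0], [0.078, -0.02, -0.03, 0, 0], [0.078, -0.02, -0.03, 0, 0], [0.078, -0.02, -0.03, 0, 0], [0.078, -0.02, -0.03, 0, 0]],
], squeeze=20)

```text
clock: 16.95
tcp_pos: [0.4557, 0.007, 0.3272]
tcp_rot: [3.141, -0.001, 0.062]
contact_force: [0.4, -1.4, 0.5]
finger_gap: 0.078
```

Call:
send_rows([
  [[0.078, 0, 0, 0, 0], [0.078, 0, 0, 0, 0], [0.078, 0, 0, 0, 0], [0.078, 0, 0, 0, 0], [0.078, 0, 0, 0, 0], [0.078, 0, 0, 0, 0], [0.078, 0, 0, 0, 0], [0.078, 0, 0, 0, 0], [0.078, 0, 0, 0, 0], [0.078, 0, 0, 0, 0], [0.078, 0, 0, 0, 0], [0.078, 0, 0, 0, 0]],
])

```text
clock: 17.95
tcp_pos: [0.4569, 0.0081, 0.3263]
tcp_rot: [3.142, 0.0, 0.061]
contact_force: [-0.3, -0.1, -0.7]
finger_gap: 0.078
```

```bash
python3 - <<'E'
from h import *
a=r.capture("top")[:,:,::-1];b=r.capture("side")[:,:,::-1]
c1=cv2.resize(a[150:320,190:310],None,fx=3,fy=3,interpolation=cv2.INTER_CUBIC)
c2=cv2.resize(b[120:290,215:355],None,fx=3,fy=3,interpolation=cv2.INTER_CUBIC)
cv2.imwrite("pics/c8.png",np.hstack([c1,c2]))
print(r.state()["clock"],r.state()["tcp_pos"])
for n in M:
    for t in("orange_lamp","blue_lamp"):
        for d in r.place_of(t,n): print(n,t,np.round(d["point"],1),round(d["score"],2),at(n,d["point"],0).round(3))
print(proj("top",[.58,.188,.088]),proj("side",[.58,.188,.088]))
E
```

```text
18.05 [0.45691507 0.00801378 0.32631052]
side orange_lamp [298.6 330.5] 0.96 [ 0.475 -0.042  0.   ]
side orange_lamp [380.9 297.8] 0.91 [ 0.664 -0.043  0.   ]
side orange_lamp [346.2 316.8] 0.81 [ 0.573 -0.054  0.   ]
side orange_lamp [292.5 211.6] 0.71 [0.635 0.323 0.   ]
side orange_lamp [321.8 378.2] 0.61 [ 0.464 -0.157  0.   ]
side blue_lamp [320.8 378.1] 0.83 [ 0.463 -0.156  0.   ]
top orange_lamp [354.4 217. ] 0.88 [ 0.661 -0.052  0.   ]
top orange_lamp [244.7 233.8] 0.68 [0.595 0.198 0.   ]
[242.10173283 233.02303738] [295.06420633 216.43895374]
```

View pics/c8.png

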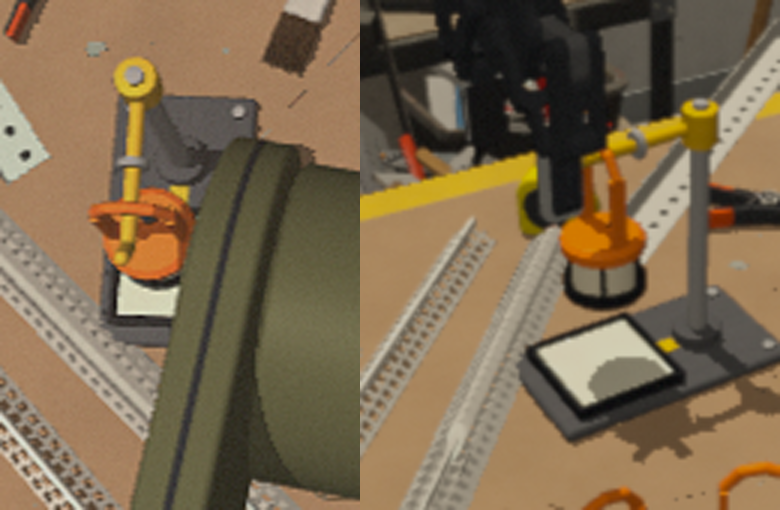

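The lamp hangs on the hook between the collar (top crop (130,160)) and the tip (125,250), upright over the sample, and the arm is clear. I'll hand it in.

```bash
python3 -c "
from bench import r
print(r.sign_off())"
```

```text
the job is handed in; nothing more can be done
None
```

The orange lamp farthest to the right now hangs by its handle on the yellow hook, over the white sample. I handed the job in at about 18 s of the 61 s allowed.

- **Hook:** I gripped the bar at its seat and turned it about 1.27 rad clockwise until it pointed out over the sample. After I let go, the image put it about 0.01 rad from straight. The arm's own pose at the end of the turn suggested about 0.03 rad.
- **Lamp:** I gripped it by the handle legs, threaded it over the tip, lowered it until it touched at seat height, and released it. My first grip sat too high on the legs, so I opened and gripped again lower before lifting.
- **Last checks:**
  - About a second after release, both views showed the lamp upright between the collar and the tip, with the hook still in line and the arm clear of it.
  - In the side view, the detected underside centre was about 5 pixels from where a lamp at the seat should appear.
  - The blue lamp is still at about (0.463, -0.156), within about 2 mm of its first reading.
- **Disagreements:** The detector also labelled the blue lamp as an orange one in the side view, with a lower score. From above, the arm hid some of the lamps, so there I checked only the hung lamp and one of the other orange ones.

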